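# Open a combination lock by feel and hold it up

## Task

The combination for the lock in the bench holder is lost: turn its dial knob clockwise, past the small false clicks, until the dial catches and the shackle springs up. Then take the shackle by its bow, pull it fully open and lift the open lock by it, upright, out of the holder. Finish while still holding it by the bow, still and clear of everything, with its underside at least 10 cm above the bench; leave the side cutters, tape and jar beside it undisturbed.

Things in the scene. Friction and masses are not known exactly. Their poses are not given: they have to be found in the camera images.
- holder: Fixed holder on the bench: aluminium plate 90 x 184 x 8 mm with a shallow open-topped pocket of grey rails (rails to 28 mm above the bench, pocket 1.5 mm wider than the lock on each side). Origin at the centre of its underside on the bench; its y axis is the long one, z up. Behind it a wall shelf overhangs the bench from about x = 0.6 m on: keep the wrist clear of it when lifting.
- combo_lock: Loose combination lock, 0.3 to 0.5 kg, in the holder's pocket: a block 52 (x) x 140 (y) x 46 (z) mm, the dial on top near its -y end (grey painted part), the shackle on top near its +y end (bare steel part, most of the weight: the lock hangs nearly level from the bow). Origin at the centre of the block's underside, 8 mm above the bench when seated; z up.
- dial_grip (a point): Point on the dial's axis, 24 mm above the block's top face, a good height to grip; fixed to the block, with the block's axes (does not turn). The dial is a round black fluted knob 34 mm across, from 5 to 32 mm above the top face, over a flange 48 mm across and 5 mm high with an even ring of ticks: no pointer, so its setting does not show.
- dial_top (a point): Centre of the knob's top, fixed to the block. Turned clockwise from above (friction 0.03 N m) the dial passes up to two false notches (soft clicks of about 0.1 N m that turn on through) and within 0.6 to 1.5 rad reaches the true one: it is caught and turns no further (the grip slips or torque rises), and the shackle springs up. Anticlockwise leads only to an end stop.
- shackle (a joint): Rise of the shackle in m: up to 0.001 locked down, 0.002 in a false notch, about 0.010 to 0.012 sprung up in the true notch (it does this by itself and stays when the knob is let go), 0.018 fully open at its stop. From sprung up to the stop takes a pull of 1 to 2 N, less than the lock's weight; pulling on lifts the lock.
- shackle_bow: The shackle's bow, a steel loop above the block: round bar 9 mm thick bent to an upside-down U, 45 mm wide along the lock's y, its top 44.5 mm above the block's top face when locked. It rises with the shackle and has the block's axes. Origin between the legs, level with the block's top face when locked.
- bow_grip (a point): Middle of the bow's straight top bar (22 mm long along y, 9 mm thick): grip it here across x. 40 mm above the block's top face when locked; it rises with the shackle.
- side_cutter: Side cutters with orange handles, 56 x 130 x 13 mm, lying on the bench beyond the +y end of the holder; to be left alone. Origin under the centre.
- tape_black: Roll of black tape 55 mm across, 19 mm high, beside the -y end of the holder; to be left alone. Origin under the centre.
- flux_jar: Small round jar 46 mm across, 32 mm high, behind the holder (+x); to be left alone. Origin under the centre.
There are look-alikes about, which are no part of the job. What is shaped like the combo_lock but red is not meant.

How it is judged:
By the outcome, as a careful person would: the job done as asked, in the order asked, and still so for the second after the job is handed in, while the arm keeps its last pose, push and grip.
It also fails if it takes over 61 s, if anything falls off the work surface, if the arm or the gripper's body presses on something with over 40 N, if the wrist force passes 120 N, or if a joint passes its speed limit or range.

## Robot

A 7-joint arm with a two-finger parallel gripper is mounted at the origin on a cart in front of the work surface, level with it; the furniture and walls round the work are solid. World frame = base frame: x ahead of the robot, y to its left, z up, the work surface at z = 0. Lengths are in m, angles in rad, forces in N, time in s.
With the tool pointing down it reaches from about 0.425 to 0.925 m from the base axis. Payload 6.8 kg.
Tool frame: the origin (TCP) lies where the fingers leave the gripper's body, on its centre line; the fingertips stand 73 mm ahead of it and the grasp point (between the pads) lies 54 mm ahead of it; z points along the fingers, y is the line along which they close (so a half turn about z gives the same grasp; the last joint's range is limited). The gripper opens to 85 mm and grips with 20 to 120 N. Pads are 22 mm wide; open, the fingers measure 114 mm over their backs; the gripper's body (76 mm by 85 mm) begins 54 mm behind the grasp point. The pads swing forward as they close: fully open they stand 13 mm farther back than shut.
Start: joints at [-1.299, 0.477, 0.022, 1.555, -0.011, 1.109, -0.083], TCP at [0.25, 0.627, 0.304] pointing down, gripper open.
Joint ranges: [-2.96, 2.96], [-0.34, 2.1], [-1.41, 1.46], [0.24, 2.44], [-1.37, 4.51], [0.17, 1.92], [-2.96, 2.96]. Speed limits (rad/s): [2.39, 2.39, 3.14, 3.14, 3.14, 3.14, 3.14].

## Interface

Orientations are given as a rotation vector (axis times angle).
In Python, from bench import r, grab_frame, camera_info gives the robot as it stands.
- The arm moves only by the shell command python3 -m pendant 'ROWS' [OPENING] [FORCE]. ROWS is a JSON object whose key "moves" holds a list of rows, 1 to 5 of them, each of 6 numbers: dx, dy, dz in parts of the range, where 1.0 means 200 mm, then a rotation vector rx, ry, rz in normalised numbers (1 is pi rad); each row is the pose to reach, as a shift and turn from the pose commanded when the command began, along the tool's axes at that moment; what a row does not reach only later rows make up. A row lasts 1/10 s, in which the tool goes at most 0.05 m and 0.15 rad, less where a joint would pass 70% of its speed; a pose out of reach is approached as far as the arm can. OPENING is the finger opening in m, set as the command begins (- or left out keeps the last). The fingers move at their own pace and stop on an object; FORCE is the grip in N (left out, the last holds). Time passes only in rows, so rows that do not move let the fingers close. It prints the time, the measured TCP pose, the force, the opening and the grip force at its end. No shift or turn number may pass 1 either way. Input that does not fit is refused with a message, and nothing moves.
- r.get_obs(): the state, without advancing time (a new reading comes with each control period).
- grab_frame(name): name is "scene" or "top"; returns (picture, depth): 480x640x3 uint8, blue, green, red; 480x640 float32, m along the optical axis (not along the pixel's ray), 0 where there is no reading.
- camera_info(name): a dict with "camera_matrix" (3x3 intrinsics, pixels), "R" (3x3) and "t" (3): a world point X has camera coordinates R X + t. Camera axes: x right, y down, z forward; pixel columns grow to the right and rows downward; lengths in m; the calibration is good to about 2 mm. A picture is of the moment at which its call begins. camera_info takes no time and is no camera call.
- r.hand_in(): hands the job in; it is judged then, once.
The state is a dict: "clock": time; "joints": joint angles; "qvel": joint speeds; "tau": joint torques, N m; "tcp_pos": TCP position; "orientation": TCP orientation; "contact_force": force on the tool from outside, world axes, zero at the start; "moment": the same for the moment, N m; "grip_width": finger opening in m; "gripper_force": force on a finger pad.
Only numpy, scipy, OpenCV 4.12 (cv2) and the standard library are available. Lean on these libraries where they do the work, as an engineer would, in place of code of your own. Each camera call takes 0.05 s, during which the arm holds its last target. There are 200 camera calls.

## Working session

There is one attempt and no reset: what is moved stays moved. The work goes in short steps, Python scripts to look and compute and a shell command to move; the robot and the scene stay as the last step left them, time stands still between calls to the robot, and variables do not carry over. Pictures are saved under pics/ and viewed, at most 10 in all, crops included, and the job is handed in when it is done.

```bash
mkdir -p pics; ls
python3 - <<'E'
from bench import r,grab_frame,camera_info
import cv2,numpy as np
for n in("scene","top"):
    p,d=grab_frame(n);cv2.imwrite(f"pics/{n}0.png",p);np.save(f"pics/{n}0.npy",d);c=camera_info(n);print(n,c)
o=r.get_obs();print({k:np.round(v,3) for k,v in o.items()})
E
```

```text
pics
scene {'camera_matrix': array([[483.70305979,   0.        , 320.70447496],
       [  0.        , 483.70305979, 240.2627194 ],
       [  0.        ,   0.        ,   1.        ]]), 'R': array([[ 0.43524141, -0.90030359, -0.00428433],
       [-0.60893079, -0.29086876, -0.73796928],
       [ 0.66315022,  0.32380365, -0.67482071]]), 't': array([-0.19447795,  0.37907916,  0.74363244])}
top {'camera_matrix': array([[477.13699844,   0.        , 310.88264193],
       [  0.        , 477.13699844, 232.45003554],
       [  0.        ,   0.        ,   1.        ]]), 'R': array([[-0.02635431, -0.99927069,  0.02763234],
       [-0.99471203,  0.02346922, -0.09998583],
       [ 0.0992644 , -0.03012128, -0.99460509]]), 't': array([0.05389418, 0.52095657, 0.95514114])}
{'clock': np.float64(0.1), 'joints': array([-1.299,  0.478,  0.022,  1.556, -0.011,  1.109, -0.083]), 'qvel': array([-0.   , -0.003,  0.001, -0.002,  0.001,  0.002,  0.001]), 'tau': array([ 4.0000e-03, -5.9775e+01,  1.6130e+00, -2.8195e+01,  1.3000e-02,
        5.0000e-03, -0.0000e+00]), 'tcp_pos': array([0.25 , 0.627, 0.303]), 'orientation': array([-5.930e-01, -3.085e+00,  3.000e-03]), 'contact_force': array([0.03 , 1.11 , 0.426]), 'moment': array([0.054, 0.052, 0.037]), 'gripper_force': np.float64(0.0), 'grip_width': np.float64(0.085)}
```

View pics/scene0.png

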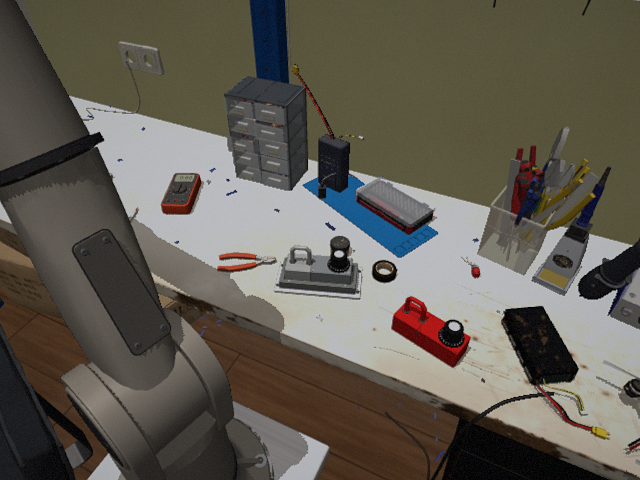

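View pics/top0.png

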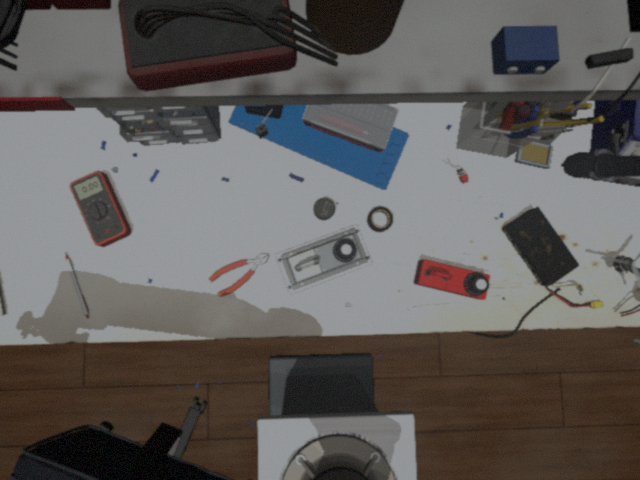

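Candidates: the grey lock at scene (320,268) / top (323,258), and the red look-alike at scene (430,328) / top (453,277). The description says grey, so I choose the first and check it in a close crop.

Run:
```python
import cv2,numpy as np
a=cv2.imread("pics/top0.png")[195:305,270:400];b=cv2.imread("pics/scene0.png")[225:305,265:405]
a=cv2.resize(a,None,fx=4,fy=4,interpolation=2)[:, :];b=cv2.resize(b,(520,297),interpolation=2)
a=cv2.resize(a,(520,440))
im=np.vstack([a[:,:],b])[:, :]
a=cv2.resize(cv2.imread("pics/top0.png")[200:300,270:370],(400,400),interpolation=2)
b=cv2.resize(cv2.imread("pics/scene0.png")[220:320,270:370],(400,400),interpolation=2)
cv2.imwrite("pics/crop1.png",np.hstack([a,b]))
```

```text
(no output)
```

View pics/crop1.png

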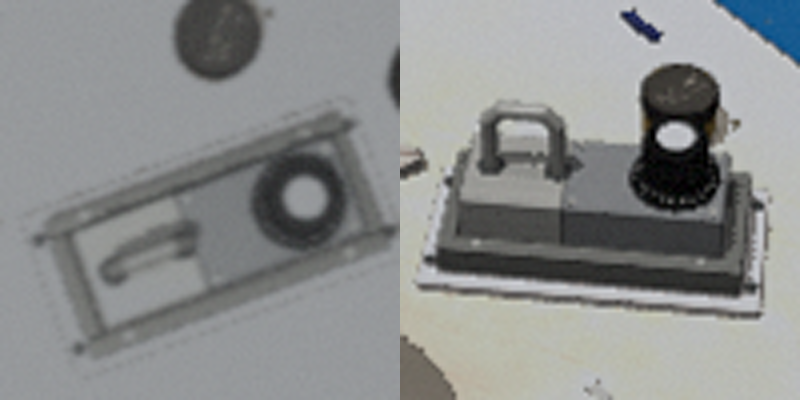

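The crop shows the grey lock seated in the holder: white knob-top disc at top (346.5,250) / scene (339,254), bow on the left at top (308,262) / scene (301,248). The choice is confirmed, so I measure next.

```bash
cat > h.py <<'E'
import cv2,numpy as np
from bench import r,grab_frame,camera_info
from scipy.spatial.transform import Rotation as Ro
C={n:camera_info(n) for n in("scene","top")}
def tri(ps,pt):
    P=[C[n]["camera_matrix"]@np.c_[C[n]["R"],C[n]["t"]] for n in("scene","top")]
    X=cv2.triangulatePoints(P[0],P[1],np.float64(ps),np.float64(pt))[:,0];return X[:3]/X[3]
def proj(n,X):
    q=C[n]["camera_matrix"]@(C[n]["R"]@np.asarray(X)+C[n]["t"]);return q[:2]/q[2]
def cloud(n,d):
    v,u=np.mgrid[:480,:640];K=C[n]["camera_matrix"]
    p=np.stack([(u-K[0,2])/K[0,0]*d,(v-K[1,2])/K[1,1]*d,d],-1);return (p-C[n]["t"])@C[n]["R"]
E
python3 - <<'E'
from h import *
def disc(f,cx,cy):
    g=cv2.cvtColor(cv2.imread(f),6)[cy-12:cy+13,cx-12:cx+13]
    loc=g[4:21,4:21];th=(float(loc.max())+loc.min())/2
    n,l,s,c=cv2.connectedComponentsWithStats((g>th).astype(np.uint8));i=l[12,12];return c[i]+[cx-12,cy-12],s[i]
ds,a=disc("pics/scene0.png",339,254);dt,b=disc("pics/top0.png",346,250);print(ds,a,dt,b)
K=tri(ds,dt);print("knob",K)
print("bow",tri((270+120/4+.75,220+110/4),(270+152/4,200+245/4)))
for n in("top","scene"):
    X=cloud(n,np.load(f"pics/{n}0.npy"))
    m=(np.hypot(*(X[...,:2]-K[:2]).transpose(2,0,1))<.2)&(X[...,2]>.004)
    P=X[m]
    for lo,hi in((.004,.012),(.02,.032),(.05,.058),(.082,.09),(.09,.105)):
        q=P[(P[:,2]>lo)&(P[:,2]<hi)];print(n,lo,hi,len(q),q.mean(0).round(4) if len(q) else'')
        if lo==.05 and len(q)>20:
            rc=cv2.minAreaRect(q[:,:2].astype(np.float32));print(rc)
        if lo==.09 or lo==.082: print(np.median(q,axis=0),q.min(0),q.max(0))
    u=np.round(proj(n,K)).astype(int);print("depth at disc",X[u[1],u[0]])
E
```

```text
[338.50909091 253.63636364] [ 7  8 10  8 55] [345.88297872 248.92553191] [ 7  6 11 11 94]
knob [ 0.48260599 -0.02376629  0.08745568]
bow [0.45996468 0.05072197 0.093972  ]
top 0.004 0.012 1966 [ 0.4983 -0.0051  0.0069]
top 0.02 0.032 1315 [0.4867 0.0048 0.0279]
top 0.05 0.058 1307 [0.4647 0.0232 0.0542]
((0.4653472900390625, -0.06281405687332153), (0.30254125595092773, 0.09608591347932816), 87.27323913574219)
top 0.082 0.09 287 [ 0.474  -0.0503  0.0864]
[ 0.47916005 -0.02531358  0.08653755] [ 0.42387883 -0.21429447  0.08231271] [0.49830846 0.03625305 0.08999382]
top 0.09 0.105 141 [ 0.4508 -0.0055  0.096 ]
[0.4539205  0.04635656 0.0966341 ] [ 0.42382855 -0.21529488  0.09001088] [0.48003055 0.07292776 0.10382984]
depth at disc [ 0.48240139 -0.02389031  0.08749067]
scene 0.004 0.012 1121 [ 0.4793 -0.0056  0.0075]
scene 0.02 0.032 1008 [ 0.4642 -0.0093  0.027 ]
scene 0.05 0.058 889 [0.4606 0.0174 0.0538]
((0.47018587589263916, -0.053757816553115845), (0.09049809724092484, 0.28234532475471497), 1.4019980430603027)
scene 0.082 0.09 241 [ 0.4667 -0.0584  0.0861]
[ 0.47398877 -0.02706362  0.08610414] [ 0.42375149 -0.21575072  0.08209971] [0.499642   0.07169644 0.08997496]
scene 0.09 0.105 96 [0.4513 0.0127 0.0955]
[0.45425937 0.0453583  0.09568749] [ 0.4252833  -0.21496688  0.0900154 ] [0.46503973 0.06916729 0.1022788 ]
depth at disc [ 0.4815082  -0.02322997  0.08716784]
```

Run:
```python
from h import *
M=np.array([.468,.012])
for n in("top","scene"):
    X=cloud(n,np.load(f"pics/{n}0.npy"));P=X[np.isfinite(X).all(-1)&(np.hypot(X[...,0]-M[0],X[...,1]-M[1])<.11)]
    for lo,hi in((.018,.033),(.051,.057)):
        q=P[(P[:,2]>lo)&(P[:,2]<hi)];print(n,lo,len(q),np.median(q[:,2]),cv2.minAreaRect(q[:,:2].astype(np.float32)))
    q=P[(P[:,2]>.093)&(P[:,1]>0)];print("bow",len(q),q.mean(0),np.percentile(q[:,2],[50,90]),cv2.minAreaRect(q[:,:2].astype(np.float32)))
    q=P[(P[:,2]>.083)&(P[:,2]<.091)&(P[:,1]<.0)];print("knob",len(q),q.mean(0),cv2.minEnclosingCircle(q[:,:2].astype(np.float32)))
    q=P[(P[:,2]>.055)&(P[:,2]<.062)&(P[:,1]<.0)];print("flange",cv2.minEnclosingCircle(q[:,:2].astype(np.float32)))
```

```text
top 0.018 1201 0.028433486472187443 ((0.5008037090301514, 0.027929171919822693), (0.14288343489170074, 0.16277843713760376), 19.0618896484375)
top 0.051 1186 0.054215636192969804 ((0.4687364995479584, 0.01686643809080124), (0.05186405032873154, 0.13969719409942627), 19.104503631591797)
bow 1735 [0.46527969 0.05545165 0.85425716] [1.00058729 1.00058729] ((0.5022332668304443, 0.03955470770597458), (0.032734230160713196, 0.1661139577627182), 73.0043716430664)
knob 236 [ 0.48241213 -0.0224952   0.08634353] ((0.48226815462112427, -0.02290305495262146), 0.017299728468060493)
flange ((0.4806595742702484, -0.021061670035123825), 0.03621748834848404)
scene 0.018 977 0.02725433972755219 ((0.5004904270172119, 0.027241572737693787), (0.14566290378570557, 0.16317212581634521), 19.268409729003906)
scene 0.051 800 0.05373469024177732 ((0.4681638181209564, 0.015802673995494843), (0.054914508014917374, 0.13907377421855927), 20.241214752197266)
bow 69 [0.45517052 0.05000891 0.09724237] [0.09732988 0.10014675] ((0.4560128152370453, 0.05117083713412285), (0.008792982436716557, 0.03819457069039345), 17.943378448486328)
knob 159 [ 0.4811389  -0.02433149  0.08587851] ((0.48191872239112854, -0.0234984140843153), 0.01808428019285202)
flange ((0.4806087613105774, -0.020050661638379097), 0.033782269805669785)
```

Lock centre is at (0.4685, 0.016) with yaw 19.1°, dial at (0.482, -0.023) and bow at (0.456, 0.051). I keep the tool heading and translate above the dial with the fingers half open.

Units first: shifts go in shares of 200 mm and turns go in shares of pi rad. So -0.155 m / 0.2 = -0.775, -0.137 m / 0.2 = -0.685.

```bash
python3 -m pendant '{"moves": [[-0.075, -0.085, 0, 0, 0, 0], [-0.2285, -0.2585, 0, 0, 0, 0], [-0.381, -0.431, 0, 0, 0, 0], [-0.5335, -0.6035, 0, 0, 0, 0], [-0.685, -0.775, 0, 0, 0, 0]]}' .055 20
python3 -m pendant '{"moves": [[-0.1525, -0.1725, 0.05, 0, 0, 0], [-0.305, -0.345, 0.1, 0, 0, 0], [-0.4575, -0.5175, 0.15, 0, 0, 0], [-0.61, -0.69, 0.2, 0, 0, 0], [-0.7625, -0.8625, 0.25, 0, 0, 0]]}'
python3 -m pendant '{"moves": [[-0.1525, -0.1725, 0.05, 0, 0, 0], [-0.305, -0.345, 0.1, 0, 0, 0], [-0.4575, -0.5175, 0.15, 0, 0, 0], [-0.61, -0.69, 0.2, 0, 0, 0], [-0.75, -0.85, 0.25, 0, 0, 0]]}'
python3 -m pendant '{"moves": [[-0.05, -0.06, 0.025, 0, 0, 0], [-0.0875, -0.0975, 0.05, 0, 0, 0], [-0.0875, -0.0975, 0.05, 0, 0, 0], [-0.0875, -0.0975, 0.05, 0, 0, 0]]}'
python3 - <<'E'
from h import *
o=r.get_obs();print({k:np.round(o[k],4) for k in("clock","tcp_pos","orientation","joints","contact_force","grip_width")})
R=Ro.from_rotvec(o["orientation"]).as_matrix();print(R.round(4));print("to dial (tool axes)",R.T@(np.array([.482,-.0232,.134])-o["tcp_pos"]))
E
```

```text
clock: 0.6
tcp_pos: [0.3203, 0.4301, 0.3035]
orientation: [-0.593, -3.085, 0.001]
contact_force: [1.2, 0.7, -0.0]
grip_width: 0.055
gripper_force: 0.0
clock: 1.1
tcp_pos: [0.3978, 0.2135, 0.2535]
orientation: [-0.593, -3.085, -0.0]
contact_force: [0.2, 0.1, 0.6]
grip_width: 0.0549
gripper_force: 0.0
clock: 1.6
tcp_pos: [0.4742, -0.0001, 0.2035]
orientation: [0.594, 3.085, -0.0]
contact_force: [0.8, 1.3, 1.0]
grip_width: 0.0553
gripper_force: 0.0
clock: 2.0
tcp_pos: [0.4828, -0.0216, 0.1938]
orientation: [-0.591, -3.085, -0.001]
contact_force: [0.5, -0.0, -0.2]
grip_width: 0.0548
gripper_force: 0.0
{'clock': np.float64(2.0), 'tcp_pos': array([ 0.4828, -0.0216,  0.1938]), 'orientation': array([-5.9100e-01, -3.0848e+00, -5.0000e-04]), 'joints': array([-0.3527,  0.3219,  0.3201,  2.123 , -0.1526,  0.7183,  1.2595]), 'contact_force': array([ 0.5056, -0.0019, -0.1859]), 'grip_width': np.float64(0.0548)}
[[-9.292e-01  3.696e-01 -6.000e-04]
 [ 3.696e-01  9.292e-01  5.000e-04]
 [ 7.000e-04  2.000e-04 -1.000e+00]]
to dial (tool axes) [ 9.04512803e-05 -1.80501396e-03  5.97799446e-02]
```

To row units: 0.06 m / 0.2 = 0.3, 0.054 m / 0.2 = 0.27.

```bash
python3 -m pendant '{"moves": [[0, -0.01, 0.1, 0, 0, 0], [0, -0.01, 0.2, 0, 0, 0], [0, -0.01, 0.27, 0, 0, 0], [0, -0.01, 0.3, 0, 0, 0], [0, -0.01, 0.3, 0, 0, 0]]}'
python3 -m pendant '{"moves": [[0, 0, 0, 0, 0, 0], [0, 0, 0, 0, 0, 0], [0, 0, 0, 0, 0, 0], [0, 0, 0, 0, 0, 0], [0, 0, 0, 0, 0, 0]]}' .02 25
python3 - <<'E'
from h import *
p,d=grab_frame("scene");q,e=grab_frame("top")
cv2.imwrite("pics/grip.png",np.hstack([cv2.resize(x,(400,400),interpolation=2) for x in (q[200:300,270:370],p[200:300,260:360])]))
o=r.get_obs();print({k:np.round(o[k],4) for k in("clock","tcp_pos","contact_force","moment","grip_width","gripper_force")})
E
```

```text
clock: 2.5
tcp_pos: [0.4819, -0.0233, 0.1336]
orientation: [-0.59, -3.084, -0.0]
contact_force: [-0.2, 0.3, -0.7]
grip_width: 0.0549
gripper_force: 0.0
clock: 3.0
tcp_pos: [0.4829, -0.024, 0.1348]
orientation: [0.592, 3.084, 0.002]
contact_force: [-0.3, 2.0, 6.6]
grip_width: 0.0331
gripper_force: 25.0
{'clock': np.float64(3.1), 'tcp_pos': array([ 0.4829, -0.024 ,  0.1348]), 'contact_force': array([-1.363 ,  2.3725,  5.8863]), 'moment': array([ 0.5358,  0.1527, -0.0062]), 'grip_width': np.float64(0.0331), 'gripper_force': np.float64(25.0049)}
```

View pics/grip.png

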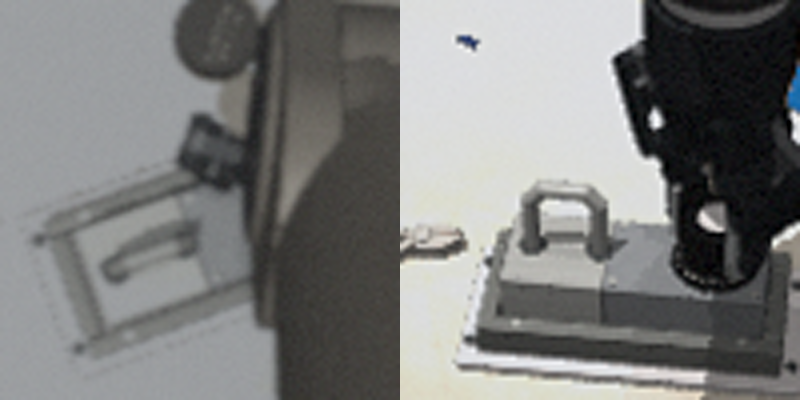

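The picture shows the fingers around the knob (scene about (437,253)) and the bow still down and in view in both cameras. The fingertips press lightly on the flange (6 N), so I ease up slightly and start turning.

```bash
cat > mon.py <<'E'
from h import *
p,d=grab_frame("scene");X=cloud("scene",d)
m=(np.hypot(X[...,0]-.456,X[...,1]-.0512)<.022)&(X[...,2]>.06)&(X[...,2]<.13)
o=r.get_obs();z=X[m][:,2]
print("bow top",np.percentile(z,[90,97]).round(4),len(z),{k:np.round(o[k],3) for k in("clock","tcp_pos","orientation","contact_force","moment","grip_width")},"j7",o["joints"][6].round(3))
E
python3 mon.py
python3 -m pendant '{"moves": [[0, 0, -0.0075, 0, 0, 0], [0, 0, -0.0075, 0, 0, 0.0159], [0, 0, -0.0075, 0, 0, 0.0477], [0, 0, -0.0075, 0, 0, 0.0796], [0, 0, -0.0075, 0, 0, 0.0796]]}'
python3 mon.py
python3 -m pendant '{"moves": [[0, 0, 0, 0, 0, 0.0318], [0, 0, 0, 0, 0, 0.0637], [0, 0, 0, 0, 0, 0.0955], [0, 0, 0, 0, 0, 0.0955]]}'
python3 mon.py
```

```text
bow top [0.1    0.1012] 165 {'clock': np.float64(3.15), 'tcp_pos': array([ 0.483, -0.024,  0.135]), 'orientation': array([5.920e-01, 3.084e+00, 2.000e-03]), 'contact_force': array([-0.505,  2.284,  6.647]), 'moment': array([ 0.481,  0.18 , -0.029]), 'grip_width': np.float64(0.033)} j7 1.316
clock: 3.65
tcp_pos: [0.4826, -0.0241, 0.1355]
orientation: [0.973, 2.986, 0.0]
contact_force: [1.2, 2.5, -1.1]
grip_width: 0.0331
gripper_force: 25.7
bow top [0.0986 0.1002] 163 {'clock': np.float64(3.7), 'tcp_pos': array([ 0.483, -0.024,  0.136]), 'orientation': array([0.969, 2.988, 0.   ]), 'contact_force': array([ 1.773,  2.887, -0.893]), 'moment': array([ 0.526, -0.294, -0.058]), 'grip_width': np.float64(0.033)} j7 1.117
clock: 4.1
tcp_pos: [0.4827, -0.0241, 0.1355]
orientation: [1.406, 2.809, 0.001]
contact_force: [2.3, 3.6, -2.1]
grip_width: 0.0333
gripper_force: 25.6
bow top [0.0999 0.1006] 164 {'clock': np.float64(4.15), 'tcp_pos': array([ 0.483, -0.024,  0.136]), 'orientation': array([1.402e+00, 2.811e+00, 1.000e-03]), 'contact_force': array([ 1.623,  4.253, -2.577]), 'moment': array([ 0.709, -0.507, -0.062]), 'grip_width': np.float64(0.033)} j7 0.882
```

To row units: 0.2 rad / 3.1416 = 0.0637.

```bash
python3 -m pendant '{"moves": [[0, 0, 0, 0, 0, 0.0255], [0, 0, 0, 0, 0, 0.0509], [0, 0, 0, 0, 0, 0.0637], [0, 0, 0, 0, 0, 0.0637]]}' |tail -3; python3 mon.py
python3 -m pendant '{"moves": [[0, 0, 0, 0, 0, 0.0255], [0, 0, 0, 0, 0, 0.0477], [0, 0, 0, 0, 0, 0.0477]]}'|tail -3; python3 mon.py
```

```text
contact_force: [3.1, 4.3, -1.5]
grip_width: 0.033
gripper_force: 25.6
bow top [0.0991 0.0999] 162 {'clock': np.float64(4.6), 'tcp_pos': array([ 0.483, -0.024,  0.136]), 'orientation': array([1.676e+00, 2.656e+00, 1.000e-03]), 'contact_force': array([ 3.264,  4.574, -2.551]), 'moment': array([ 0.96 , -0.748, -0.02 ]), 'grip_width': np.float64(0.033)} j7 0.725
contact_force: [3.6, 4.7, -3.2]
grip_width: 0.0331
gripper_force: 25.5
bow top [0.1027 0.1036] 175 {'clock': np.float64(4.95), 'tcp_pos': array([ 0.483, -0.024,  0.135]), 'orientation': array([1.872e+00, 2.522e+00, 1.000e-03]), 'contact_force': array([ 4.144,  4.191, -3.386]), 'moment': array([ 0.94 , -0.926, -0.206]), 'grip_width': np.float64(0.033)} j7 0.608
```

To row units: 0.1 rad / 3.1416 = 0.0318.

```bash
python3 -m pendant '{"moves": [[0, 0, 0, 0, 0, 0.0159], [0, 0, 0, 0, 0, 0.0318], [0, 0, 0, 0, 0, 0.0318]]}'|tail -3; python3 mon.py
python3 -m pendant '{"moves": [[0, 0, 0, 0, 0, 0.0159], [0, 0, 0, 0, 0, 0.0318], [0, 0, 0, 0, 0, 0.0318]]}'|tail -3; python3 mon.py
```

```text
contact_force: [3.8, 3.5, -3.6]
grip_width: 0.033
gripper_force: 25.6
bow top [0.1081 0.1093] 187 {'clock': np.float64(5.3), 'tcp_pos': array([ 0.483, -0.024,  0.136]), 'orientation': array([1.995e+00, 2.426e+00, 1.000e-03]), 'contact_force': array([ 3.681,  4.112, -4.238]), 'moment': array([ 0.903, -0.942, -0.034]), 'grip_width': np.float64(0.033)} j7 0.531
contact_force: [3.0, 3.4, -3.7]
grip_width: 0.0329
gripper_force: 25.6
bow top [0.1082 0.1099] 190 {'clock': np.float64(5.65), 'tcp_pos': array([ 0.483, -0.024,  0.136]), 'orientation': array([2.113e+00, 2.324e+00, 2.000e-03]), 'contact_force': array([ 3.895,  4.337, -3.143]), 'moment': array([ 0.839, -0.99 ,  0.027]), 'grip_width': np.float64(0.033)} j7 0.454
```

To row units: 0.1 rad / 3.1416 = 0.0318.

```bash
python3 -m pendant '{"moves": [[0, 0, 0, 0, 0, 0.0159], [0, 0, 0, 0, 0, 0.0318], [0, 0, 0, 0, 0, 0.0318]]}'|tail -3; python3 mon.py
python3 - <<'E'
from h import *
p,d=grab_frame("scene");q,e=grab_frame("top")
cv2.imwrite("pics/sprung.png",np.hstack([cv2.resize(x,(400,400),interpolation=2) for x in (q[200:300,270:370],p[200:300,260:360])]))
E
```

```text
contact_force: [4.1, 4.8, -3.9]
grip_width: 0.0329
gripper_force: 25.5
bow top [0.1081 0.1091] 191 {'clock': np.float64(6.0), 'tcp_pos': array([ 0.483, -0.024,  0.135]), 'orientation': array([2.226e+00, 2.216e+00, 1.000e-03]), 'contact_force': array([ 3.497,  4.33 , -3.175]), 'moment': array([ 0.794, -1.022,  0.202]), 'grip_width': np.float64(0.033)} j7 0.377
```

View pics/sprung.png

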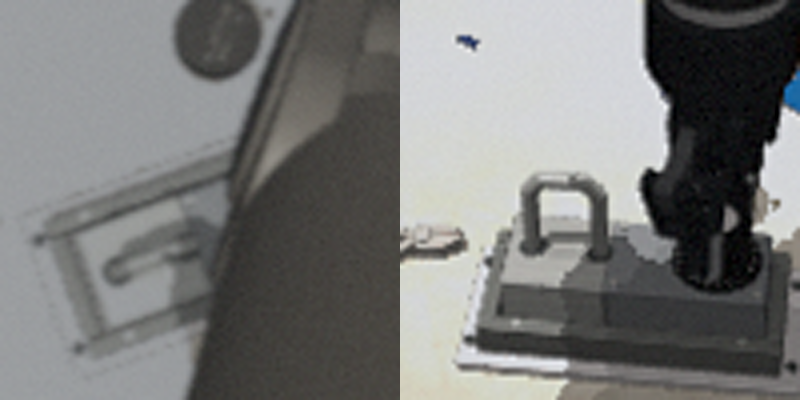

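The shackle has sprung up (bow top about 9–10 mm higher, scene about (402,245)) and the torque is rising, so the dial has caught. I release, rise and work out the shift to the bow.

To row units: -0.03 rad / 3.1416 = -0.0095.

```bash
python3 -m pendant '{"moves": [[0, 0, 0, 0, 0, -0.0095], [0, 0, 0, 0, 0, -0.0095], [0, 0, 0, 0, 0, -0.0095]]}' .055 |tail -3
python3 -m pendant '{"moves": [[0, 0, -0.1, 0, 0, 0], [0, 0, -0.25, 0, 0, 0], [0, 0, -0.4, 0, 0, 0], [0, 0, -0.45, 0, 0, 0], [0, 0, -0.45, 0, 0, 0]]}' |tail -6
python3 mon.py
cat > go.py <<'E'
from h import *
import sys
T=np.array([float(a) for a in sys.argv[1:4]]);yaw=np.radians(float(sys.argv[4]))
o=r.get_obs();R=Ro.from_rotvec(o["orientation"])
y=np.array([np.cos(yaw),np.sin(yaw),0]);z=np.array([0,0,-1.])
W=min((Ro.from_matrix(np.c_[np.cross(s*y,z),s*y,z]) for s in(1,-1)),key=lambda w:(R.inv()*w).magnitude())
print("shift",(R.inv().apply(T-o["tcp_pos"])).round(4),"turn",(R.inv()*W).as_rotvec().round(3))
E
python3 go.py .456 .0512 .158 19.1
```

```text
contact_force: [0.6, -0.0, -0.1]
grip_width: 0.0548
gripper_force: 0.0
clock: 6.9
tcp_pos: [0.4827, -0.0247, 0.2264]
orientation: [2.197, 2.244, 0.004]
contact_force: [-0.3, 0.0, -0.7]
grip_width: 0.0548
gripper_force: 0.0
bow top [0.1072 0.1093] 186 {'clock': np.float64(6.95), 'tcp_pos': array([ 0.482, -0.024,  0.225]), 'orientation': array([-2.197e+00, -2.245e+00, -1.000e-03]), 'contact_force': array([-0.392,  0.557,  0.323]), 'moment': array([-0.005,  0.038,  0.003]), 'grip_width': np.float64(0.055)} j7 0.257
shift [ 0.0761 -0.0245  0.0673] turn [ 0.    -0.001 -0.312]
```

To row units: 0.076 m / 0.2 = 0.38, 0.057 m / 0.2 = 0.285, -0.312 rad / 3.1416 = -0.0993.

```bash
python3 -m pendant '{"moves": [[0.095, -0.03, 0, 0, 0, -0.0255], [0.19, -0.06, 0, 0, 0, -0.0509], [0.285, -0.09, 0, 0, 0, -0.0764], [0.38, -0.1225, 0, 0, 0, -0.0993], [0.38, -0.1225, 0, 0, 0, -0.0993]]}' |tail -6
python3 - <<'E'
from h import *
Z=[]
for i in range(4):
    p,d=grab_frame("scene");X=cloud("scene",d)
    P=X[(np.hypot(X[...,0]-.456,X[...,1]-.0512)<.03)]
    Z.append(P[(P[:,2]>.1015)&(P[:,2]<.118)])
q=np.vstack(Z);print(len(q),q.mean(0).round(4),np.percentile(q,[3,97],axis=0).round(4),cv2.minAreaRect(q[:,:2].astype(np.float32)))
q2=X[(np.hypot(X[...,0]-.4685,X[...,1]-.016)<.1)&(X[...,2]>.051)&(X[...,2]<.0565)];print(cv2.minAreaRect(q2[:,:2].astype(np.float32)))
cv2.imwrite("pics/bow.png",cv2.resize(p[180:300,240:400],(800,600),interpolation=2))
E
python3 go.py .456 .0512 .158 19.1
```

```text
clock: 7.45
tcp_pos: [0.4548, 0.0542, 0.2246]
orientation: [-1.81, -2.565, 0.001]
contact_force: [0.3, 0.2, 0.0]
grip_width: 0.0549
gripper_force: 0.0
275 [0.4547 0.049  0.1061] [[0.448  0.0341 0.1019]
 [0.4622 0.0643 0.1099]] ((0.454961359500885, 0.05043945461511612), (0.010626433417201042, 0.03730175644159317), 21.924640655517578)
((0.46781545877456665, 0.014105454087257385), (0.05392894521355629, 0.1392512023448944), 19.50264549255371)
shift [0.0007 0.0001 0.0672] turn [-0.     0.    -0.001]
```

View pics/bow.png

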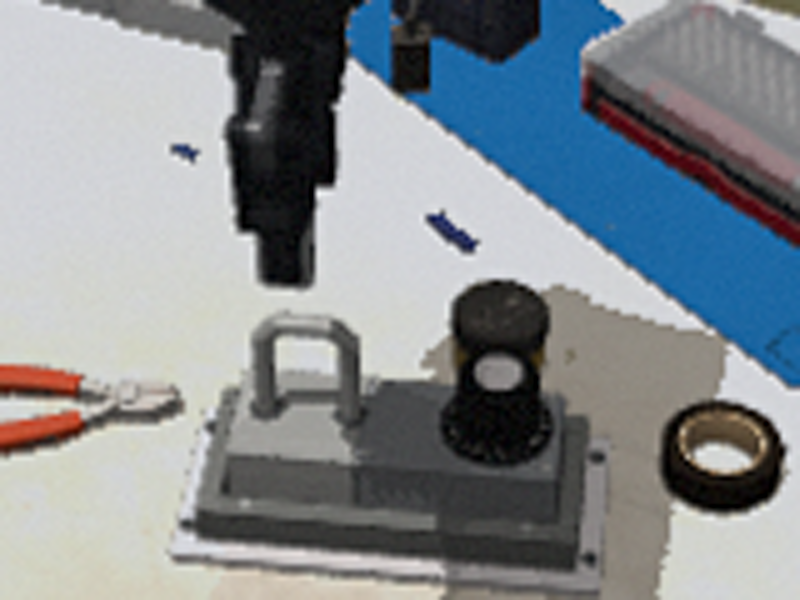

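The picture shows the shackle sprung up (bow at about scene (301,245)), the open gripper directly over it, and the cutters, tape and jar in place. I descend and grip the bow.

To row units: 0.067 m / 0.2 = 0.335, -0.0012 m / 0.2 = -0.006.

```bash
python3 -m pendant '{"moves": [[0, -0.006, 0.1, 0, 0, 0], [0, -0.006, 0.225, 0, 0, 0], [0, -0.006, 0.3, 0, 0, 0], [0, -0.006, 0.335, 0, 0, 0], [0, -0.006, 0.335, 0, 0, 0]]}'
python3 -m pendant '{"moves": [[0, 0, 0, 0, 0, 0], [0, 0, 0, 0, 0, 0], [0, 0, 0, 0, 0, 0], [0, 0, 0, 0, 0, 0], [0, 0, 0, 0, 0, 0]]}' 0 60
python3 -m pendant '{"moves": [[0, 0, 0, 0, 0, 0], [0, 0, 0, 0, 0, 0]]}'
```

```text
clock: 8.15
tcp_pos: [0.4548, 0.0498, 0.1578]
orientation: [-1.824, -2.557, 0.003]
contact_force: [-0.8, 0.6, -0.2]
grip_width: 0.0548
gripper_force: 0.0
clock: 8.65
tcp_pos: [0.4557, 0.0508, 0.1589]
orientation: [1.822, 2.558, 0.002]
contact_force: [1.0, 0.6, 0.8]
grip_width: 0.0071
gripper_force: 58.5
clock: 8.85
tcp_pos: [0.4556, 0.0508, 0.1587]
orientation: [1.822, 2.558, 0.002]
contact_force: [2.1, 1.0, 3.0]
grip_width: 0.0071
gripper_force: 58.5
```

To row units: -0.007 m / 0.2 = -0.035, -0.006 m / 0.2 = -0.03.

```bash
python3 -m pendant '{"moves": [[0, 0, -0.01, 0, 0, 0], [0, 0, -0.02, 0, 0, 0], [0, 0, -0.03, 0, 0, 0], [0, 0, -0.035, 0, 0, 0], [0, 0, -0.035, 0, 0, 0]]}'
python3 -m pendant '{"moves": [[0, 0, -0.015, 0, 0, 0], [0, 0, -0.03, 0, 0, 0], [0, 0, -0.045, 0, 0, 0], [0, 0, -0.045, 0, 0, 0]]}' |grep -v ori
python3 - <<'E'
from h import *
p,d=grab_frame("scene");cv2.imwrite("pics/lift.png",cv2.resize(p[180:300,240:400],(800,600),interpolation=2));print(r.get_obs()["moment"])
E
```

```text
clock: 9.35
tcp_pos: [0.4549, 0.0505, 0.1655]
orientation: [-1.822, -2.559, 0.0]
contact_force: [1.3, 0.6, 0.1]
grip_width: 0.0069
gripper_force: 58.4
clock: 9.75
tcp_pos: [0.4546, 0.0505, 0.1745]
contact_force: [0.3, -0.7, -4.2]
grip_width: 0.007
gripper_force: 58.8
[ 0.0513371  -0.00971847  0.04645954]
```

View pics/lift.png

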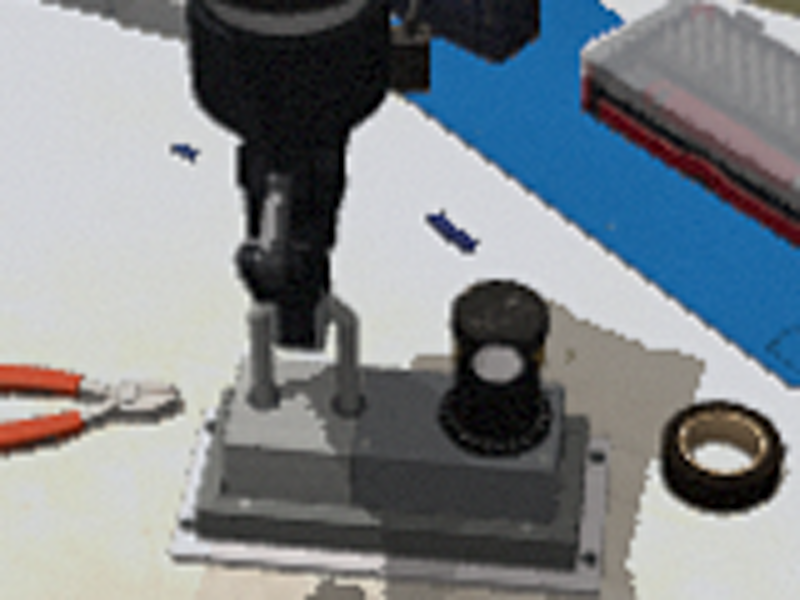

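The bow is held, the shackle is at its stop (pull 4.2 N, about the lock's weight) and the lock is starting to lift level. I lift it straight up.

To row units: -0.024 m / 0.2 = -0.12, -0.019 m / 0.2 = -0.095.

```bash
python3 -m pendant '{"moves": [[0, 0, -0.02, 0, 0, 0], [0, 0, -0.045, 0, 0, 0], [0, 0, -0.07, 0, 0, 0], [0, 0, -0.095, 0, 0, 0], [0, 0, -0.12, 0, 0, 0]]}'
python3 -m pendant '{"moves": [[0, 0, -0.04, 0, 0, 0], [0, 0, -0.1, 0, 0, 0], [0, 0, -0.17, 0, 0, 0], [0, 0, -0.24, 0, 0, 0], [0, 0, -0.31, 0, 0, 0]]}'
python3 -m pendant '{"moves": [[0, 0, -0.07, 0, 0, 0], [0, 0, -0.14, 0, 0, 0], [0, 0, -0.19, 0, 0, 0], [0, 0, -0.215, 0, 0, 0], [0, 0, -0.215, 0, 0, 0]]}'
python3 -m pendant '{"moves": [[0, 0, 0, 0, 0, 0], [0, 0, 0, 0, 0, 0], [0, 0, 0, 0, 0, 0], [0, 0, 0, 0, 0, 0], [0, 0, 0, 0, 0, 0]]}'
python3 - <<'E'
from h import *
p,d=grab_frame("scene");X=cloud("scene",d)
P=X[(abs(X[...,0]-.46)<.09)&(abs(X[...,1]-.01)<.1)&(X[...,2]>.07)&(X[...,2]<.2)];print(np.percentile(P[:,2],[.5,2,10,50]))
cv2.imwrite("pics/up.png",cv2.resize(p[130:310,220:460],(800,600),interpolation=2))
E
```

```text
clock: 10.3
tcp_pos: [0.455, 0.0505, 0.1989]
orientation: [1.823, 2.559, 0.0]
contact_force: [0.4, -0.2, -4.1]
grip_width: 0.0072
gripper_force: 58.8
clock: 10.8
tcp_pos: [0.455, 0.0504, 0.2617]
orientation: [1.823, 2.558, 0.001]
contact_force: [-0.9, 0.2, -4.1]
grip_width: 0.0069
gripper_force: 58.8
clock: 11.3
tcp_pos: [0.4552, 0.0506, 0.304]
orientation: [1.822, 2.559, 0.002]
contact_force: [1.0, 0.0, -3.7]
grip_width: 0.0069
gripper_force: 58.9
clock: 11.8
tcp_pos: [0.455, 0.0505, 0.3032]
orientation: [-1.823, -2.559, 0.001]
contact_force: [0.0, 0.8, -5.0]
grip_width: 0.0068
gripper_force: 58.9
[0.14474958 0.1466733  0.15349839 0.18556541]
```

View pics/up.png

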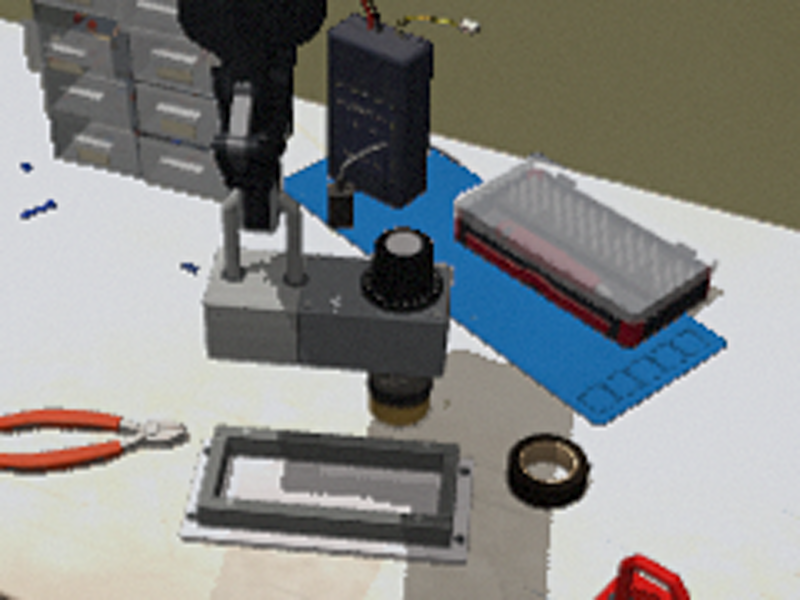

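The lock hangs level from the open shackle (scene about (318,215)), its underside about 14.5 cm up, and the other items are untouched.

```bash
python3 -c "
from bench import r
print(r.hand_in())"
```

```text
the job is handed in; nothing more can be done
None
```

The lock is open and handed in: the arm holds it still and level by the bow, underside about 14.5 cm above the bench, at about 12 s on the clock; the cutters, tape and jar looked undisturbed in the last picture.

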